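Pack the school lunchbox with the pot that matches the lid beside it

TASK

Pack the purple lunchbox: stand the aluminium pot whose shape matches the lid lying beside the lunchbox upright in the free compartment next to the mandarins, and close it with that lid, fully seated. Lay the short steel spoon and the short bamboo fork flat, right way up, in the two cutlery lanes, one in each (either lane, heads either way). Leave the other pot, the other lid, the big serving spoon and the big salad fork where they lie.

Things in the scene. Friction and masses are not known exactly. Their poses are not given: they have to be found in the camera images.
- lunchbox: Purple box, fixed, 201 mm (x, away from robot) by 214 (y, left). Origin: centre of underside. Cutlery lanes along y, centred x -75 and -29: 43 wide, y -103 to 103, floor z 24, rib between to 34, walls to 40; at y -40 to 40 rib and lane walls are cut to floor level as finger scoops. Pot compartment x -3 to 96, y -17 to 103, floor z 4, walls to 40. Two mandarins at y < -20, top z 42.
- pot_round: Small round aluminium pot, outer diameter 62 mm, 52 high, walls 2.5, open top, empty, 60 g. Origin: centre of underside, z up. Stands about 0.5 m ahead of the robot and 0.4 m to its left or right; apart from the listed things the slab is clear for x 0.38 to 0.75 m, y within 0.48 m. Pinch from outside just below the rim, across its width.
- pot_square: Small square aluminium pot, 62 by 62 mm (x, y), 52 high, walls 2.5, open top, empty, 60 g. Origin: centre of underside, z up. Stands about 0.5 m ahead of the robot and 0.4 m to its left or right; apart from the listed things the slab is clear for x 0.38 to 0.75 m, y within 0.48 m. Pinch from outside just below the rim, on two facing sides.
- lid_round: Round aluminium lid, 65 mm across. Flange 4 thick; below it a plug 7 deep, diameter 49 to 41, drops loosely into the pot (4 clear); on top a bar handle 32 long (along x), 10 wide, 16 high. 40 g. Origin: centre of plug's underside, z up; bar top at z 27. Seated, its origin is 45 above its pot's. One lid lies beside the lunchbox (centres under 180 apart), the other farther off.
- lid_square: Square aluminium lid, 65 by 65 mm. Flange 4 thick; below it a plug 7 deep, 49 to 42 square, drops loosely into the pot (4 clear); on top a bar handle 32 long (along x), 10 wide, 16 high. 40 g. Origin: centre of plug's underside, z up; bar top at z 27. Seated, its origin is 45 above its pot's, sides parallel. One lid lies beside the lunchbox (centres under 180 apart), the other farther off.
- spoon: Short steel lunch spoon, 140 mm long, bowl 28 wide and 47 long, 30 g. Lies right way up, roughly along world x. Origin: mid-length, at underside level; x to the bowl, z up. Arched handle: at the origin 9 wide, from z 6 to 10.5; pinch it across there.
- fork: Short bamboo fork with three tines, 140 mm long, head 25 wide, 15 g. Lies right way up, roughly along world x. Origin: mid-length, at underside level; x to the tines, z up. Arched handle: at the origin 9 wide, from z 6 to 11; pinch it across there.
- serving_spoon: Big steel serving spoon, the short spoon's look-alike, 212 mm long (longer than a lane), bowl 41 wide. Lies right way up, roughly along world x. Origin: mid-length, at underside level; x to the bowl, z up. 
- salad_fork: Big bamboo salad fork, three tines, the short fork's look-alike, 212 mm long (longer than a lane), head 38 wide. Lies right way up, roughly along world x. Origin: mid-length, at underside level; x to the tines, z up. 

How it is judged:
At the end, for the whole second after the job is handed in: Matching pot upright in the free compartment, its lid on it (centred within 9 mm, level, seated within 2.5 mm); short spoon and fork one in each lane, right way up (within 14 mm, 0.2 rad, down to 4.5 mm); other pot, lid, serving spoon and salad fork within 30 mm of their start; all at rest (((x of pot_round in the frame of lunchbox between 0.022 and 0.071 m and y of pot_round in the frame of lunchbox between 0.008 and 0.078 m and z of pot_round in the frame of lunchbox between 0.001 and 0.009 m and angle between pot_round's own z axis and vertical below 0.1 rad and horizontal distance between lid_round and pot_round below 0.009 m and z of lid_round in the frame of pot_round between 0.041 and 0.0475 m and angle between lid_round's own z axis and vertical below 0.08 rad and horizontal distance between lid_square and lunchbox above 0.25 m and distance of each of lid_square, pot_square from where it was at the start of the episode below 0.03 m and linear speed of each of pot_round, lid_round below 0.01 m/s) or (x of pot_square in the frame of lunchbox between 0.022 and 0.071 m and y of pot_square in the frame of lunchbox between 0.008 and 0.078 m and z of pot_square in the frame of lunchbox between 0.001 and 0.009 m and angle between pot_square's own z axis and vertical below 0.1 rad and horizontal distance between lid_square and pot_square below 0.009 m and z of lid_square in the frame of pot_square between 0.041 and 0.0475 m and angle between lid_square's own z axis and vertical below 0.08 rad and horizontal distance between lid_round and lunchbox above 0.25 m and distance of each of lid_round, pot_round from where it was at the start of the episode below 0.03 m and linear speed of each of pot_square, lid_square below 0.01 m/s)) and ((x of spoon in the frame of lunchbox between -0.089 and -0.061 m and y of spoon in the frame of lunchbox between -0.04 and 0.04 m and z of spoon in the frame of lunchbox between 0.02 and 0.0285 m and angle between the x axis of each of spoon, fork and the y axis of lunchbox, either way round below 0.2 rad and angle between each of spoon, fork's own z axis and vertical below 0.25 rad and x of fork in the frame of lunchbox between -0.043 and -0.015 m and y of fork in the frame of lunchbox between -0.04 and 0.04 m and z of fork in the frame of lunchbox between 0.02 and 0.0285 m) or (x of spoon in the frame of lunchbox between -0.043 and -0.015 m and y of spoon in the frame of lunchbox between -0.04 and 0.04 m and z of spoon in the frame of lunchbox between 0.02 and 0.0285 m and angle between the x axis of each of spoon, fork and the y axis of lunchbox, either way round below 0.2 rad and angle between each of spoon, fork's own z axis and vertical below 0.25 rad and x of fork in the frame of lunchbox between -0.089 and -0.061 m and y of fork in the frame of lunchbox between -0.04 and 0.04 m and z of fork in the frame of lunchbox between 0.02 and 0.0285 m)) and distance of each of serving_spoon, salad_fork from where it was at the start of the episode below 0.03 m and linear speed of each of spoon, fork below 0.01 m/s); the robot touches nothing.
It also fails if it takes over 102 s, if anything falls off the work surface, if the arm or the gripper's body presses on something with over 40 N, if the wrist force passes 120 N, or if a joint passes its speed limit or range.

ROBOT

A 6-joint arm with a two-finger parallel gripper is mounted at the origin on the work surface. World frame = base frame: x ahead of the robot, y to its left, z up, the work surface at z = 0. Lengths are in m, angles in rad, forces in N, time in s.
With the tool pointing down it reaches from about 0.25 to 0.725 m from the base axis. Payload 4 kg.
Tool frame: the origin (TCP) lies midway between the tips of the shut fingers; the grasp point (between the pads) lies grip_point_offset behind it (grip_point_offset is the distance from the TCP to the grasp point, in m); z points along the fingers, y is the line along which they close (so a half turn about z gives the same grasp; the last joint's range is limited). The gripper opens to 85 mm and grips with 20 to 120 N. Pads are 22 mm wide; open, the fingers measure 114 mm over their backs; the gripper's body (76 mm by 85 mm) begins 54 mm behind the grasp point. The pads swing forward as they close: fully open they stand 13 mm farther back than shut.
Start: joints at [-1.327, 0.241, 0.005, 1.335, 0, 1.571], TCP at [0.121, -0.485, 0.231] pointing down, gripper open.
Joint ranges: [-2.72, 2.72], [-1.05, 1.87], [-1.09, 1.28], [-1.99, 2.15], [-1.42, 1.44], [-3.14, 3.14]. Speed limits (rad/s): [2.79, 2.79, 3.14, 3.14, 3.14, 3.14].

INTERFACE

Orientations are given as a unit quaternion [x, y, z, w].
In Python, from workcell import * gives the robot as it stands. The module is installed in compiled form; this text tells all that it offers.
- The arm moves only by the tool arm_command, never from a script. Its arguments are lists of equal length, an entry for each row: "slide": the shift along the tool's x, y, z in cm, a list of three; "spin": the turn about the tool's z in degrees. A call has exactly 5 rows; each row is the pose to reach, as a shift and turn from the pose commanded when the call began, along the tool's axes at that moment; what a row does not reach only later rows make up. A row lasts 1/8 s, in which the tool goes at most 62.5 mm and 10.7 degrees, less where a joint would pass 70% of its speed; a pose out of reach is approached as far as the arm can. A call with a gripper value outside its range is refused whole. "jaw" is the finger opening in cm, from 0 to 8.54, set as the call begins (left out, the last holds). The fingers move at their own pace and stop on an object; the grip force is fixed at half the most. Time passes only in rows, so rows that repeat a pose let the fingers close, or fill a call up. It gives the time, the measured TCP pose, the force, the opening and the grip force at its end, in the units of the state.
- get_obs(): the state, without advancing time (a new reading comes with each control period).
- camera(name): name is "scene" or "top" or "wrist"; returns a dict with "pixels" (420x560x3 uint8, red, green, blue), "range_z" (420x560 float32, m along the optical axis (not along the pixel's ray), 0 where there is no reading), "intrinsics" (3x3 intrinsics, pixels), "rvec" (rotation vector, rad) and "tvec" (3), from world to camera coordinates, as OpenCV has them. Camera axes: x right, y down, z forward; pixel columns grow to the right and rows downward; lengths in m; the calibration is good to about 2 mm. A picture is of the moment at which its call begins.
- job_done(): hands the job in; it is judged then, once.
Trained networks look in a picture, given as the dict that the camera call returned (one of the last four; its "shot" number tells which), for a name from the list of things; names that differ only in an ending like _2 or _b are one class to them, and where a whole thing is asked for, a point or a joint stands for the part that bears it (a point fixed in the world has none). Each returns a list of dicts, best first, with "confidence" (0 to 1); they miss things now and then, are a little off and sometimes report something else, mostly with a low value. They report only what shows in the picture. A call takes as long as a camera call.
- recognise(picture, thing): "centre" ([column, row] in pixels, amid what is visible of it).
- landmark_of(picture, thing): "centre" ([column, row] in pixels: a listed point, or the origin of a listed thing).
The state is a dict: "clock": time; "joint_pos": joint angles; "joint_vel": joint speeds; "tau": joint torques, N m; "eef_pos": TCP position; "tool_rot": TCP orientation; "ft_force": force on the tool from outside, world axes, zero at the start; "ft_torque": the same for the moment, N m; "grip_width": finger opening in m; "grasp_force": force on a finger pad.
Only numpy, scipy, OpenCV 4.12 (cv2) and the standard library are available. Lean on these libraries where they do the work, as an engineer would, in place of code of your own. Each camera call takes 0.05 s, during which the arm holds its last target. There are 200 camera calls.

## Working session

There is one attempt and no reset: what is moved stays moved. The work goes in short steps, Python scripts to look and compute and a tool call to move; the robot and the scene stay as the last step left them, time stands still between calls to the robot, and variables do not carry over. Pictures are saved under pics/ and viewed, at most 17 in all, crops included, and the job is handed in when it is done.

Besides the shell and the picture viewer there is one more tool, called after "Emit:" as name(argument=value, ...) on one line, values as JSON. arm_command: Moves the arm, as the interface text tells. Its arguments: {"type":"object","properties":{"slide":{"type":"array","items":{"type":"array","items":{"type":"number"}}},"spin":{"type":"array","items":{"type":"number"}},"jaw":{"type":"number"}},"required":["slide","spin"]}

```bash
mkdir -p pics; cat > h.py <<'E'
from workcell import *
import numpy as np, cv2
def save(p,n): cv2.imwrite('pics/'+n,p['pixels'][:,:,::-1])
def world(p,uv,z=None):
    """pixel -> world, from depth (z None) or on plane z"""
    K=p['intrinsics'];R,_=cv2.Rodrigues(np.array(p['rvec'],float));t=np.array(p['tvec'],float).ravel()
    d=np.linalg.inv(K)@np.array([uv[0],uv[1],1.])
    c=-R.T@t; dw=R.T@d
    if z is None:
        return c+dw*p['range_z'][int(round(uv[1])),int(round(uv[0]))]
    return c+dw*(z-c[2])/dw[2]
def cloud(p):
    K=p['intrinsics'];R,_=cv2.Rodrigues(np.array(p['rvec'],float));t=np.array(p['tvec'],float).ravel()
    h,w=p['range_z'].shape;u,v=np.meshgrid(np.arange(w),np.arange(h))
    d=np.stack([u,v,np.ones_like(u)],-1)@np.linalg.inv(K).T
    return (d*p['range_z'][...,None]-t)@R
E
python3 - <<'E'
from h import *
o=get_obs();print({k:np.round(v,3) for k,v in o.items()})
try: print(grip_point_offset)
except Exception as e: print(e)
for n in('top','scene'):
    p=camera(n);save(p,n+'0.png')
    print(n,-cv2.Rodrigues(np.array(p['rvec'],float))[0].T@np.array(p['tvec']).ravel())
    for t in 'lunchbox pot_round pot_square lid_round lid_square spoon fork serving_spoon salad_fork'.split():
        for r in landmark_of(p,t)[:2]:
            print(t,np.round(r['centre']),round(r['confidence'],2),np.round(world(p,r['centre']),3))
E
```

```text
{'clock': np.float64(0.0), 'joint_pos': array([-1.327,  0.241,  0.004,  1.335,  0.   ,  1.571]), 'joint_vel': array([-0.   ,  0.   , -0.   , -0.   ,  0.001,  0.001]), 'tau': array([-0.0000e+00, -3.7232e+01,  2.5240e+01,  1.7000e-02,  0.0000e+00,
        0.0000e+00]), 'eef_pos': array([ 0.121, -0.485,  0.23 ]), 'tool_rot': array([ 0.993,  0.122, -0.   , -0.001]), 'ft_force': array([-0.427, -0.693, -0.122]), 'ft_torque': array([-0.036, -0.016,  0.019]), 'grasp_force': np.float64(0.0), 'grip_width': np.float64(0.085)}
0.0187
top [ 0.29765149 -0.01478906  1.04251638]
lunchbox [287. 188.] 0.63 [ 0.624 -0.042  0.02 ]
pot_round [430. 220.] 0.89 [ 0.538 -0.385  0.052]
pot_round [276. 249.] 0.37 [ 0.469 -0.017  0.029]
pot_square [111. 237.] 0.56 [0.497 0.391 0.001]
lid_round [428. 274.] 0.94 [ 0.415 -0.383  0.014]
lid_square [275. 251.] 0.72 [ 0.463 -0.015  0.026]
spoon [396. 235.] 0.73 [ 0.511 -0.315  0.005]
fork [368. 240.] 0.59 [ 0.497 -0.246 -0.001]
serving_spoon [143. 237.] 0.87 [0.498 0.311 0.007]
salad_fork [176. 241.] 0.7 [0.487 0.228 0.01 ]
scene [ 0.90975018 -0.63518073  0.53096335]
lunchbox [313. 253.] 0.83 [ 0.636 -0.065  0.015]
pot_round [169. 364.] 0.7 [ 0.585 -0.423  0.039]
pot_square [339. 159.] 0.71 [0.51  0.352 0.027]
lid_round [120. 319.] 0.84 [ 0.435 -0.395  0.018]
lid_square [260. 229.] 0.68 [ 0.49  -0.046  0.01 ]
spoon [187. 315.] 0.84 [ 0.515 -0.319  0.   ]
spoon [321. 182.] 0.68 [0.509 0.232 0.007]
serving_spoon [333. 175.] 0.71 [0.517 0.3   0.   ]
salad_fork [317. 181.] 0.93 [0.499 0.225 0.009]
```

View pics/top0.png

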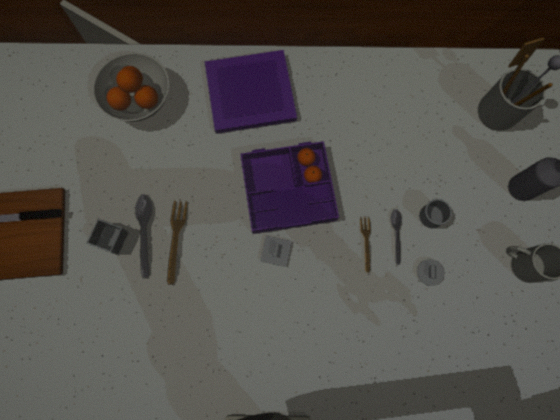

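View pics/scene0.png

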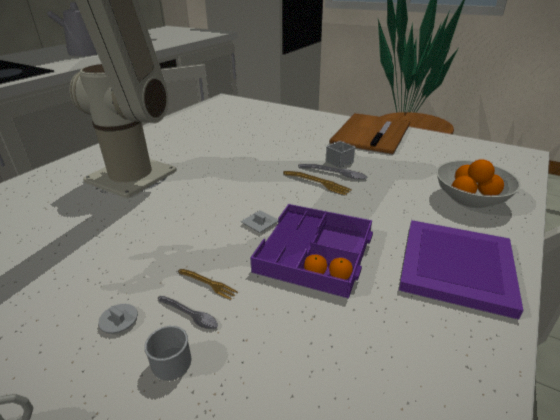

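The top view shows the square lid at (277,250) beside the box, and the square pot at (112,237). The short fork is at (367,243) and the short spoon at (397,235), with the big ones at left (143,237) and (176,241). Next I'll measure poses from depth.

```bash
cat >> h.py <<'E'
def blob(p,xy,r,z0,z1):
    """world points near xy with height in z0..z1"""
    P=cloud(p);m=(np.hypot(P[...,0]-xy[0],P[...,1]-xy[1])<r)&(P[...,2]>z0)&(P[...,2]<z1)&(p['range_z']>0)
    return P[m]
def rect(q):
    (c,s,a)=cv2.minAreaRect((q[:,:2]*1000).astype(np.float32)); return np.round(c,1),np.round(s,1),round(a,1)
def axis(q):
    m=q[:,:2].mean(0);w,v=np.linalg.eigh(np.cov((q[:,:2]-m).T));a=v[:,1]
    t=(q[:,:2]-m)@a; mid=m+a*(t.max()+t.min())/2
    return np.round(mid*1000,1),round(np.degrees(np.arctan2(a[1],a[0])),1),round((t.max()-t.min())*1000)
E
python3 - <<'E'
from h import *
p=camera('top')
P=cloud(p); print('table z',np.median(P[260:330,60:120,2]),P[260:330,60:120,2].std())
for n,xy,r,z0,z1 in [('potsq',(.5,.4),.08,.04,.06),('lidsq flange',(.465,-.015),.06,.006,.018),('lidsq bar',(.465,-.015),.06,.02,.035),('box',(.61,-.04),.17,.035,.041),
  ('potr',(.53,-.39),.06,.04,.06),('lidr',(.415,-.383),.06,.006,.018)]:
    q=blob(p,xy,r,z0,z1);print(n,len(q),rect(q) if len(q)>4 else '',np.round(q[:,2].max(),3))
for n,xy,r in [('fork',(.49,-.246),.09),('spoon',(.505,-.318),.09),]:
    q=blob(p,xy,r,.004,.03);q=q[abs(q[:,1]-xy[1])<.03];print(n,len(q),axis(q))
h=cv2.cvtColor(p['pixels'],cv2.COLOR_RGB2HSV);print(h[180,265],h[190,315])
m=((h[...,0]>120)&(h[...,0]<155)&(h[...,1]>100)).astype(np.uint8);m[:138]=0
m=cv2.morphologyEx(m,cv2.MORPH_OPEN,np.ones((3,3)))
v,u=np.nonzero(m);q=np.array([world(p,(a,b),.03) for a,b in zip(u,v)]);print('boxcol',rect(q))
E
```

```text
table z -0.0011556452817432427 0.05801342753295337
potsq 248 (array([492.2, 390.5]), array([67.2, 64.8]), 70.4) 0.054
lidsq flange 654 (array([477.2, -15.7]), array([71. , 92.5]), 86.8) 0.017
lidsq bar 84 (array([485.6, -12.2]), array([69.2, 47. ]), 11.0) 0.035
box 822 (array([628.3, -44.6]), array([204.6, 214.2]), 9.8) 0.041
potr 149 (array([ 558.1, -402.4]), array([61.9, 59.1]), 56.9) 0.057
lidr 498 (array([ 419.7, -387.3]), array([80.1, 67.1]), 42.5) 0.017
fork 117 (array([ 483.7, -239. ]), np.float64(-177.5), 166)
spoon 160 (array([ 506.3, -315.9]), np.float64(-179.3), 174)
[137 152  67] [137 159  64]
boxcol (array([629.7, -46.9]), array([210.1, 211.2]), 9.8)
```

```bash
cat >> h.py <<'E'
from scipy.spatial.transform import Rotation as Ro
def to(x,y,z,head):
    """slide (cm) and spin (deg) from the current pose to x,y,z m, tool-x heading in deg"""
    o=get_obs();R=Ro.from_quat(o['tool_rot']).as_matrix();h=np.degrees(np.arctan2(R[1,0],R[0,0]))
    d=R.T@(np.array([x,y,z])-o['eef_pos'])*100
    s=-(head-h); s=(s+180)%360-180
    print('slide',np.round(d,2),'spin',round(s,1),'| now',np.round(o['eef_pos'],4),'head',round(h,1),'q6',round(o['joint_pos'][5],2),'t',round(float(o['clock']),2),'steps',round(np.linalg.norm(d)/6.25,1))
E
python3 -c "
from h import *
to(.43,-.28,.25,0)"
```

```text
slide [ 34.97 -12.45  -1.87] spin 14.0 | now [ 0.1207 -0.4852  0.2313] head 14.0 q6 1.57 t 1.05 steps 5.9
```

Emit:
arm_command(slide=[[5,-2,0],[11,-4,-0.6],[17,-6,-1],[23,-8.2,-1.5],[29,-10.3,-1.8]], spin=[3,6,9,12,14])

```text
clock: 1.68
eef_pos: [0.375, -0.3167, 0.2496]
tool_rot: [1.0, -0.001, 0.0, 0.0]
ft_force: [-0.1, -0.4, 0.9]
grip_width: 0.0852
grasp_force: 0.0
```

```bash
python3 - <<'E'
from h import *
to(.43,-.28,.25,0)
p=camera('wrist');save(p,'w1.png')
print('cam',-cv2.Rodrigues(np.array(p['rvec'],float))[0].T@np.array(p['tvec']).ravel())
for t in ('spoon','fork'):
    for r in landmark_of(p,t)[:2]: print(t,np.round(r['centre']),round(r['confidence'],2),np.round(world(p,r['centre']),4),np.round(world(p,r['centre'],.01),4))
E
```

```text
slide [ 5.49 -3.68 -0.04] spin -0.1 | now [ 0.375  -0.3167  0.2496] head -0.1 q6 2.44 t 1.68 steps 1.1
cam [ 0.45925609 -0.31740743  0.39137491]
spoon [268.  17.] 0.62 [ 0.5082 -0.3138  0.0049] [ 0.5075 -0.3138  0.01  ]
fork [192.  39.] 0.85 [ 0.4892 -0.2408  0.0054] [ 0.4889 -0.2417  0.01  ]
fork [268.  20.] 0.22 [ 0.5057 -0.3142  0.0046] [ 0.505  -0.3143  0.01  ]
```

View pics/w1.png

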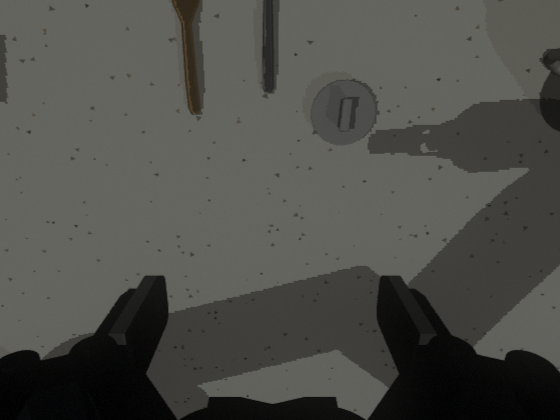

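The wrist view shows the fork handle at (194,108)–(185,0), the spoon handle at (269,90)–(268,0), and the round lid at (345,112). I'll move forward to see them whole.

Emit:
arm_command(slide=[[4,-2,0],[8,-4,0],[8,-4,0],[8,-4,0],[8,-4,0]], spin=[0,0,0,0,0])

```text
clock: 2.45
eef_pos: [0.4521, -0.2788, 0.2492]
tool_rot: [1.0, -0.001, -0.0, 0.0]
ft_force: [0.6, 0.9, 0.0]
grip_width: 0.0851
grasp_force: 0.0
```

```bash
python3 - <<'E'
from h import *
p=camera('wrist');save(p,'w2.png')
g=get_obs()['eef_pos'];print(g)
for t in ('spoon','fork'):
    for r in landmark_of(p,t)[:2]: print(t,np.round(r['centre']),round(r['confidence'],2),np.round(world(p,r['centre']),4),np.round(world(p,r['centre'],.01),4))
# colour/edge segmentation against the slab
P=cloud(p)
for n,xy in (('fork',(.489,-.241)),('spoon',(.507,-.315))):
    m=(abs(P[...,1]-xy[1])<.03)&(abs(P[...,0]-xy[0])<.09)&(P[...,2]>.003)&(P[...,2]<.03)
    c,k,st,_=cv2.connectedComponentsWithStats(m.astype(np.uint8));i=1+np.argmax(st[1:,4]);q=P[k==i]
    print(n,len(q),axis(q),rect(q),q[:,2].max().round(4))
    for a in np.arange(-.06,.07,.02):
        s=q[abs(q[:,0]-xy[0]-a)<.004]
        if len(s)>3: print('  x',round(xy[0]+a,3),'ymid',np.round((s[:,1].max()+s[:,1].min())/2,4),'w',np.round(np.ptp(s[:,1]),4),'z',np.round(s[:,2].max(),4))
E
```

```text
[ 0.45221192 -0.27874564  0.24924063]
spoon [303. 102.] 0.85 [ 0.5072 -0.3113  0.0043] [ 0.5076 -0.3108  0.01  ]
fork [234. 119.] 0.92 [ 0.4915 -0.2404  0.0055] [ 0.492  -0.2409  0.01  ]
fork 799 (array([ 480. , -237.6]), np.float64(-178.8), 81) (array([ 480.6, -240. ]), array([82. , 21.6]), 5.3) 0.0119
  x 0.449 ymid -0.238 w 0.0109 z 0.0066
  x 0.469 ymid -0.238 w 0.0104 z 0.0091
  x 0.489 ymid -0.2378 w 0.0097 z 0.0119
  x 0.509 ymid -0.2373 w 0.0161 z 0.0101
spoon 997 (array([ 520.2, -315.7]), np.float64(176.7), 118) (array([ 520.5, -311.9]), array([ 27.1, 117.5]), 83.8) 0.0099
  x 0.467 ymid -0.314 w 0.0107 z 0.0058
  x 0.487 ymid -0.3142 w 0.0102 z 0.0095
  x 0.507 ymid -0.3143 w 0.0091 z 0.0079
  x 0.527 ymid -0.3146 w 0.0144 z 0.0097
  x 0.547 ymid -0.3148 w 0.0272 z 0.0058
  x 0.567 ymid -0.3242 w 0.0047 z 0.0063
```

View pics/w2.png

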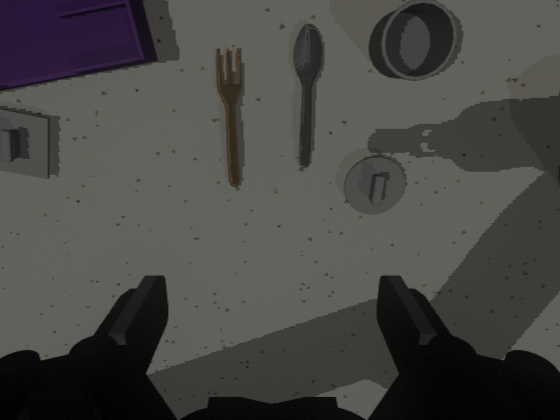

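The fork runs from (234,184) to (230,48) and the spoon from (305,164) to (308,25). The round pot is at (418,40) and a corner of the box is visible.

```bash
python3 - <<'E'
from h import *
p=camera('wrist')
for n,a,b,m in (('spoon',(305,165),(309,25),(305.5,105)),('fork',(234.5,185),(230,48),(233,122))):
    A=world(p,a,.004);B=world(p,b,.004)
    print(n,A[:2],B[:2],np.linalg.norm(A-B),(A+B)[:2]/2,np.degrees(np.arctan2(*(B-A)[1::-1])),world(p,m,.009))
g=cv2.cvtColor(p['pixels'],cv2.COLOR_RGB2GRAY)
for r in (85,105,122,140): print(r,g[r,222:246:1].tolist(),g[r,294:318].tolist())
to(.507,-.312,.1,0)
E
```

```text
spoon [ 0.44294873 -0.31442674] [ 0.57889507 -0.31462399] 0.13594647904750384 [ 0.5109219  -0.31452537] -0.08313327188256978 [ 0.50564514 -0.31284848  0.009     ]
fork [ 0.420868   -0.23826138] [ 0.55892319 -0.23890791] 0.1380567015458137 [ 0.48989559 -0.23858465] -0.2683203775565073 [ 0.48909053 -0.23968335  0.009     ]
85 [42, 43, 47, 46, 42, 40, 41, 40, 43, 43, 42, 45, 47, 47, 44, 42, 42, 43, 43, 46, 54, 61, 76, 93] [96, 93, 88, 89, 88, 89, 89, 73, 49, 53, 54, 41, 40, 42, 41, 44, 43, 35, 43, 59, 63, 62, 80, 95]
105 [89, 88, 72, 55, 65, 64, 56, 43, 42, 42, 42, 43, 45, 50, 57, 63, 63, 62, 64, 66, 69, 82, 97, 96] [89, 87, 89, 88, 88, 88, 87, 70, 48, 56, 53, 41, 40, 41, 41, 39, 32, 48, 63, 64, 63, 66, 84, 96]
122 [89, 90, 89, 80, 60, 52, 56, 43, 42, 41, 42, 44, 46, 48, 56, 63, 63, 64, 63, 63, 63, 80, 96, 97] [89, 90, 90, 88, 89, 89, 71, 46, 57, 52, 41, 40, 41, 41, 42, 38, 36, 50, 63, 63, 64, 79, 98, 97]
140 [89, 87, 88, 89, 76, 61, 64, 54, 41, 41, 42, 41, 40, 42, 46, 54, 63, 63, 63, 62, 63, 64, 81, 96] [93, 89, 88, 88, 89, 72, 50, 48, 41, 40, 40, 40, 40, 43, 42, 37, 43, 57, 63, 63, 80, 97, 96, 97]
slide [ 5.43  3.35 14.93] spin -0.1 | now [ 0.4528 -0.2784  0.2493] head -0.1 q6 2.59 t 2.65 steps 2.6
```

Emit:
arm_command(slide=[[2.5,1.6,4.5],[5,3.2,9],[5.6,3.5,13],[5.6,3.5,17],[5.6,3.5,19]], spin=[0,0,0,0,0], jaw=3)

```text
clock: 3.28
eef_pos: [0.5077, -0.3122, 0.0562]
tool_rot: [1.0, -0.001, -0.002, -0.001]
ft_force: [-0.6, 0.4, 1.1]
grip_width: 0.0298
grasp_force: 0.0
```

```bash
python3 - <<'E'
from h import *
p=camera('wrist');save(p,'w3.png')
to(.509,-.3135,.004,0);print(get_obs()['grip_width'])
E
```

```text
slide [0.27 0.21 5.02] spin -0.1 | now [ 0.5066 -0.3116  0.0542] head -0.1 q6 2.59 t 3.33 steps 0.8
0.03009828727146828
```

View pics/w3.png

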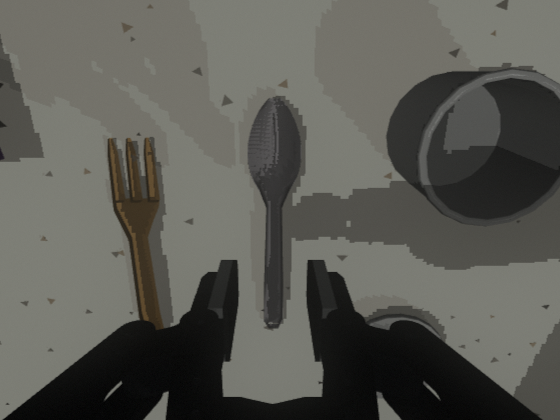

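The spoon handle sits centred between the fingers (column 272). Next: descend and close.

Emit:
arm_command(slide=[[0,0,3],[0,0,5.2],[0,0,5.2],[0,0,5.2],[0,0,5.2]], spin=[0,0,0,0,0])

```text
clock: 3.95
eef_pos: [0.5104, -0.3136, 0.0087]
tool_rot: [1.0, -0.0, 0.001, 0.001]
ft_force: [1.0, 1.5, 0.7]
grip_width: 0.0297
grasp_force: 0.0
```

Emit:
arm_command(slide=[[0,0,0],[0,0,0],[0,0,0],[0,0,0],[0,0,0]], spin=[0,0,0,0,0], jaw=0)

```text
clock: 4.58
eef_pos: [0.51, -0.3133, 0.0081]
tool_rot: [1.0, -0.0, 0.001, 0.001]
ft_force: [-0.9, 0.0, 5.8]
grip_width: 0.0056
grasp_force: 59.1
```

Emit:
arm_command(slide=[[0,0,0],[0,0,0],[0,0,0.45],[0,0,0.45],[0,0,0.45]], spin=[0,0,0,0,0], jaw=3)

```text
clock: 5.2
eef_pos: [0.5093, -0.3128, 0.0023]
tool_rot: [1.0, -0.0, -0.0, -0.0]
ft_force: [0.4, -0.0, -0.7]
grip_width: 0.0302
grasp_force: 0.0
```

Emit:
arm_command(slide=[[0,0,0],[0,0,0],[0,0,0],[0,0,0],[0,0,0]], spin=[0,0,0,0,0], jaw=0)

```text
clock: 5.82
eef_pos: [0.5095, -0.313, 0.0027]
tool_rot: [1.0, -0.0, 0.0, 0.0]
ft_force: [0.1, -0.3, 1.4]
grip_width: 0.0064
grasp_force: 58.7
```

Emit:
arm_command(slide=[[0,0,-5],[0,0,-10],[2,-4,-15],[4.5,-8,-19],[7,-11,-23]], spin=[0,-10,-20,-30,-40])

```text
clock: 6.45
eef_pos: [0.5796, -0.2014, 0.2339]
tool_rot: [0.939, 0.344, -0.0, -0.0]
ft_force: [1.7, -0.0, -1.5]
grip_width: 0.0068
grasp_force: 58.8
```

```bash
python3 - <<'E'
from h import *
to(.58,-.17,.25,99.8);print(get_obs()['grip_width'],get_obs()['grasp_force'])
E
```

```text
slide [ 2.07 -2.37 -1.61] spin -59.5 | now [ 0.5796 -0.2014  0.2339] head 40.3 q6 2.1 t 6.45 steps 0.6
0.006767740890261659 58.77156615257263
```

Emit:
arm_command(slide=[[0.5,-0.6,-0.4],[1,-1.2,-0.8],[1.5,-1.8,-1.2],[2,-2.4,-1.6],[2,-2.4,-1.6]], spin=[-10.5,-21,-31.5,-42,-52.5])

```text
clock: 7.08
eef_pos: [0.5794, -0.1709, 0.2487]
tool_rot: [0.689, 0.725, 0.0, -0.0]
ft_force: [-0.1, -1.0, -0.5]
grip_width: 0.0064
grasp_force: 58.8
```

Emit:
arm_command(slide=[[0,0,0],[0,0,0],[0,0,0],[0,0,0],[0,0,0]], spin=[-7,-7,-7,-7,-7])

```text
clock: 7.7
eef_pos: [0.5793, -0.1717, 0.2485]
tool_rot: [0.647, 0.763, -0.0, -0.0]
ft_force: [0.5, -0.7, -0.7]
grip_width: 0.0066
grasp_force: 58.8
```

```bash
python3 - <<'E'
from h import *
p=camera('wrist');save(p,'w4.png')
to(.555,-.058,.1,99.8)
c=cloud(p);h=cv2.cvtColor(p['pixels'],cv2.COLOR_RGB2HSV)
m=(h[...,0]>120)&(h[...,0]<155)&(h[...,1]>100)&(c[...,2]>.036)&(c[...,2]<.045)
print(m.sum(),rect(c[m]))
E
```

```text
slide [11.62 -0.54 14.86] spin -0.4 | now [ 0.5793 -0.1717  0.2486] head 99.4 q6 1.12 t 7.75 steps 3.0
2184 (array([635.9, -85.3]), array([200.8, 130.2]), 10.1)
```

View pics/w4.png

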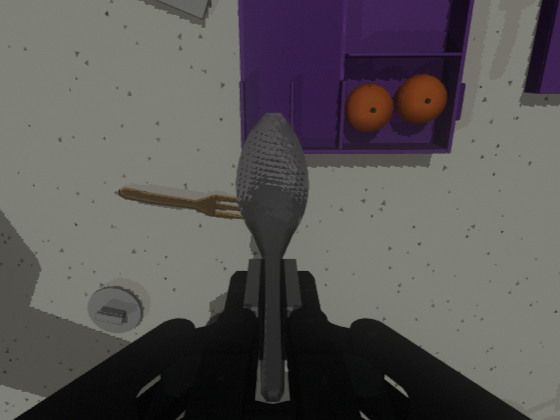

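The spoon is held level. The box's near corners are at about (246,152) and (450,152), its left wall runs up to (239,0), and the mandarins are at (370,108) and (421,99).

```bash
python3 - <<'E'
from h import *
p=camera('wrist')
c=cloud(p)
h=cv2.cvtColor(p['pixels'],cv2.COLOR_RGB2HSV)
m=((h[...,0]>120)&(h[...,0]<155)&(h[...,1]>100)&(np.arange(560)[None]<480)).astype(np.uint8)
m=cv2.morphologyEx(m,cv2.MORPH_OPEN,np.ones((3,3)))
for r in (20,60,90,110,130): print(r,np.nonzero(m[r])[0][[0,-1]])
for col in (260,350,390,430): print(col,np.nonzero(m[:,col])[0][-1])
A=world(p,(246,153),.04);B=world(p,(450,153),.04);print(A,B,np.linalg.norm(A-B),np.degrees(np.arctan2(*(B-A)[1::-1])))
# depth: rim-top points, in box frame
for yaw in (9.8,10.1):
    q=c[(m>0)&(c[...,2]>.036)&(c[...,2]<.044)][:,:2]*1000
    a=np.radians(yaw);R=np.array([[np.cos(a),np.sin(a)],[-np.sin(a),np.cos(a)]]);s=q@R.T
    print(yaw,np.percentile(s,[.5,1,2,98,99,99.5],axis=0).round(1).T)
    hx=np.histogram(s[:,0],np.arange(600,740,4));hy=np.histogram(s[:,1],np.arange(-280,-60,4))
    print([(int(x),int(n)) for n,x in zip(*hx) if n>40],[(int(x),int(n)) for n,x in zip(*hy) if n>40])
E
```

```text
20 [239 470]
60 [241 463]
90 [240 463]
110 [241 460]
130 [242 453]
260 116
350 152
390 152
430 152
[ 0.55197458 -0.16470021  0.04      ] [ 0.74446529 -0.13277737  0.04      ] 0.1951198088966316 9.416284120294565
9.8 [[ 512.1  512.3  512.6  711.4  711.7  712. ]
 [-256.7 -256.6 -256.4 -133.6 -130.  -128.3]]
[(604, 309), (608, 54), (704, 47), (708, 662)] [(-260, 110), (-256, 451), (-248, 41), (-244, 48), (-240, 49), (-236, 48), (-232, 45), (-228, 62), (-224, 59), (-220, 54), (-216, 58), (-212, 52), (-208, 64), (-204, 61), (-200, 65), (-196, 71), (-172, 435)]
10.1 [[ 511.   511.1  511.4  710.4  710.7  710.9]
 [-260.3 -260.1 -259.9 -137.3 -133.7 -132. ]]
[(600, 100), (604, 247), (704, 266), (708, 445)] [(-260, 524), (-248, 48), (-244, 48), (-240, 49), (-236, 46), (-232, 63), (-228, 56), (-224, 56), (-220, 55), (-216, 54), (-212, 61), (-208, 65), (-204, 65), (-200, 63), (-196, 46), (-176, 359), (-172, 114)]
```

```bash
cat >> h.py <<'E'
BX,BY,BA=.628,-.0445,np.radians(9.9)
def box(x,y): return BX+(x*np.cos(BA)-y*np.sin(BA))/1000, BY+(x*np.sin(BA)+y*np.cos(BA))/1000
E
python3 -c "
from h import *
to(*box(-75,0),.1,99.9)"
```

```text
slide [11.69 -0.61 14.86] spin -0.5 | now [ 0.5793 -0.1717  0.2486] head 99.4 q6 1.12 t 7.8 steps 3.0
```

Emit:
arm_command(slide=[[4,-0.2,5],[8,-0.4,9.5],[11.7,-0.6,14],[11.7,-0.6,16],[11.7,-0.6,18]], spin=[-0.5,-0.5,-0.5,-0.5,-0.5])

```text
clock: 8.43
eef_pos: [0.5539, -0.0564, 0.0677]
tool_rot: [0.643, 0.766, -0.0, -0.0]
ft_force: [0.1, -0.5, -0.6]
grip_width: 0.0062
grasp_force: 58.8
```

```bash
python3 - <<'E'
from h import *
p=camera('wrist');save(p,'w5.png')
to(*box(-75,0),.029,99.9)
E
```

```text
slide [-0.12  0.19  3.61] spin 0.1 | now [ 0.5522 -0.0566  0.0651] head 100.0 q6 1.29 t 8.47 steps 0.6
```

View pics/w5.png

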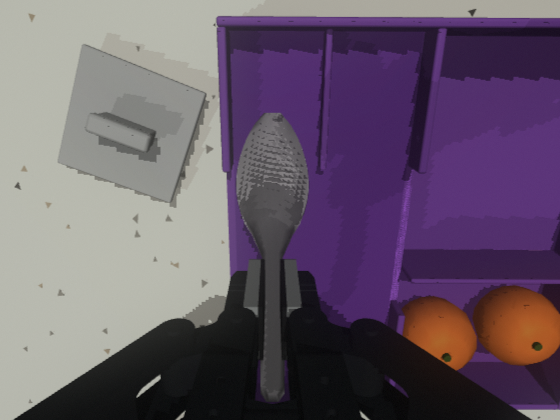

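The spoon (column 274) is centred over the left lane (226–323), with the square lid at (133,123). Now I'll lower it and release.

Emit:
arm_command(slide=[[0,0.1,2.5],[0,0.1,3.8],[0,0.1,3.8],[0,0.1,3.8],[0,0.1,3.8]], spin=[0,0,0,0,0])

```text
clock: 9.1
eef_pos: [0.556, -0.0572, 0.0316]
tool_rot: [0.643, 0.766, 0.001, 0.001]
ft_force: [0.2, 0.2, -1.2]
grip_width: 0.0064
grasp_force: 58.8
```

Emit:
arm_command(slide=[[0,0,0],[0,0,0],[0,0,0],[0,0,-0.3],[0,0,-0.6]], spin=[0,0,0,0,0], jaw=2)

```text
clock: 9.72
eef_pos: [0.5552, -0.0571, 0.0368]
tool_rot: [0.643, 0.766, -0.0, -0.0]
ft_force: [-0.5, -0.9, 0.1]
grip_width: 0.0199
grasp_force: 0.0
```

Emit:
arm_command(slide=[[0,0,-3],[0,0,-7],[-2,0,-11],[-6,3,-14],[-9,7,-17]], spin=[0,0,10,20,30])

```text
clock: 10.35
eef_pos: [0.6403, -0.1349, 0.2089]
tool_rot: [0.821, 0.571, 0.001, 0.001]
ft_force: [1.4, 0.6, 0.0]
grip_width: 0.0202
grasp_force: 0.0
```

```bash
python3 - <<'E'
from h import *
p=camera('wrist');save(p,'w6.png')
to(.490,-.239,.08,0)
p=camera('top');save(p,'t6.png')
E
```

```text
slide [-15.04 -11.49  13.07] spin 69.3 | now [ 0.6487 -0.1384  0.2127] head 69.3 q6 1.72 t 10.4 steps 3.7
```

View pics/w6.png

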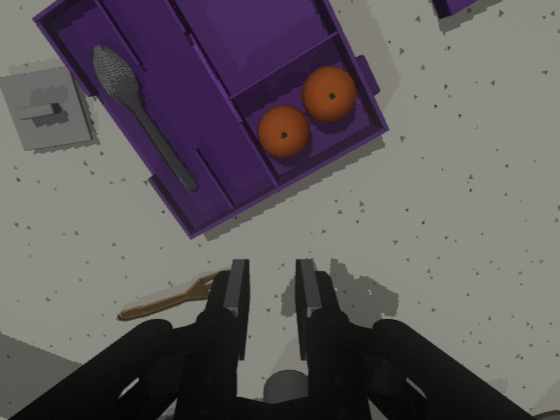

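The spoon lies in the left lane, (115,70) to (190,185). Next, the fork.

Emit:
arm_command(slide=[[-3,-2.3,0],[-6,-4.6,2],[-9,-7,4],[-12,-9.2,6],[-15,-11.5,9]], spin=[10.5,21,31.5,42,52.5], jaw=3)

```text
clock: 11.08
eef_pos: [0.479, -0.2353, 0.1164]
tool_rot: [0.989, 0.15, 0.001, 0.0]
ft_force: [0.2, -0.7, -0.2]
grip_width: 0.03
grasp_force: 0.0
```

```bash
python3 - <<'E'
from h import *
to(.490,-.239,.06,0)
E
```

```text
slide [0.93 0.67 5.64] spin 17.2 | now [ 0.479  -0.2353  0.1164] head 17.2 q6 2.38 t 11.07 steps 0.9
```

Emit:
arm_command(slide=[[0.4,0.3,2],[0.9,0.65,4.5],[0.9,0.65,5.6],[0.9,0.65,5.6],[0.9,0.65,5.6]], spin=[10,17.2,17.2,17.2,17.2])

```text
clock: 11.7
eef_pos: [0.4912, -0.2386, 0.0614]
tool_rot: [1.0, 0.003, 0.001, 0.0]
ft_force: [-0.2, 0.7, -0.2]
grip_width: 0.03
grasp_force: 0.0
```

```bash
python3 - <<'E'
from h import *
to(.490,-.239,.003,0)
p=camera('wrist')
h=cv2.cvtColor(p['pixels'],cv2.COLOR_RGB2HSV)
m=((h[...,0]<25)&(h[...,1]>80)&(p['range_z']>0)).astype(np.uint8);m=cv2.morphologyEx(m,cv2.MORPH_OPEN,np.ones((3,3)))
c,k,st,_=cv2.connectedComponentsWithStats(m);i=1+np.argmax(st[1:,4]);print(st[i])
for r in range(80,340,20):
    u=np.nonzero(k[r]==i)[0]
    if len(u): print(r,u[0],u[-1],np.round(world(p,((u[0]+u[-1])/2,r),.009),4))
to(.490,-.239,.003,0)
E
```

```text
slide [-0.12  0.03  5.84] spin 0.3 | now [ 0.4912 -0.2386  0.0614] head 0.3 q6 2.68 t 11.7 steps 0.9
[ 246  106   45  218 4639]
120 246 289 [ 0.5522 -0.2366  0.009 ]
140 246 289 [ 0.5419 -0.2366  0.009 ]
160 246 290 [ 0.5312 -0.2369  0.009 ]
180 248 288 [ 0.5201 -0.2369  0.009 ]
200 257 279 [ 0.5086 -0.2369  0.009 ]
220 261 276 [ 0.4967 -0.2372  0.009 ]
240 261 276 [ 0.4843 -0.2373  0.009 ]
260 261 277 [ 0.4714 -0.2376  0.009 ]
280 261 277 [ 0.458  -0.2376  0.009 ]
300 261 278 [ 0.444 -0.238  0.009]
320 262 277 [ 0.4295 -0.238   0.009 ]
slide [-0.15  0.02  5.86] spin 0.3 | now [ 0.4914 -0.2387  0.0616] head 0.3 q6 2.68 t 11.75 steps 0.9
```

Fork is centred between the fingers to within about 1 mm, at heading about 0.5°.

Emit:
arm_command(slide=[[0,-0.1,3],[0,-0.1,5.85],[0,-0.1,5.85],[0,-0.1,5.85],[0,-0.1,5.85]], spin=[0,0,0,0,0])

```text
clock: 12.38
eef_pos: [0.4914, -0.2379, 0.0032]
tool_rot: [1.0, 0.002, 0.001, 0.0]
ft_force: [0.3, 0.0, 1.2]
grip_width: 0.0302
grasp_force: 0.0
```

Emit:
arm_command(slide=[[0,0,0],[0,0,0],[0,0,0],[0,0,0],[0,0,0]], spin=[0,0,0,0,0], jaw=0)

```text
clock: 13.0
eef_pos: [0.4912, -0.2378, 0.0028]
tool_rot: [1.0, 0.002, 0.0, 0.0]
ft_force: [-1.3, 0.0, 6.0]
grip_width: 0.0064
grasp_force: 58.9
```

```bash
python3 -c "
from h import *
to(*box(-29,0),.1,99.9)"
```

```text
slide [ 10.92 -18.78  -9.72] spin -99.6 | now [ 0.4912 -0.2378  0.0028] head 0.3 q6 2.69 t 13.0 steps 3.8
```

Emit:
arm_command(slide=[[0,0,-5],[0,0,-10],[2,-4,-12],[5,-8,-12],[8,-12,-12]], spin=[0,-10,-20.5,-31,-41.5])

```text
clock: 13.62
eef_pos: [0.571, -0.1164, 0.1225]
tool_rot: [0.933, 0.359, 0.0, 0.0]
ft_force: [1.7, -1.1, -0.5]
grip_width: 0.0066
grasp_force: 58.9
```

```bash
python3 -c "
from h import *
to(*box(-29,0),.1,99.9)"
```

```text
slide [ 6.59 -3.07  2.25] spin -57.8 | now [ 0.571  -0.1164  0.1225] head 42.1 q6 2.21 t 13.62 steps 1.2
```

Emit:
arm_command(slide=[[1.5,-0.7,0.5],[3,-1.4,1],[4.5,-2.1,1.5],[6,-2.8,2],[6.6,-3.1,2.2]], spin=[-10.5,-21,-31.5,-42,-52.5])

```text
clock: 14.25
eef_pos: [0.5986, -0.0492, 0.0991]
tool_rot: [0.678, 0.735, -0.0, -0.001]
ft_force: [0.5, -0.3, -0.8]
grip_width: 0.0064
grasp_force: 58.9
```

Emit:
arm_command(slide=[[0,0,1.5],[0,0,3],[0,0,3],[0,0,3],[0,0,3]], spin=[-5.3,-5.3,-5.3,-5.3,-5.3])

```text
clock: 14.88
eef_pos: [0.5993, -0.0504, 0.0707]
tool_rot: [0.646, 0.763, 0.0, 0.0]
ft_force: [1.3, 0.8, -1.7]
grip_width: 0.0065
grasp_force: 58.9
```

```bash
python3 - <<'E'
from h import *
to(*box(-29,0),.029,99.9)
p=camera('wrist');save(p,'w7.png')
c=cloud(p)
# square lid flange and bar
m=(abs(c[...,0]-.47)<.07)&(abs(c[...,1]+.015)<.06)&(p['range_z']>0)
for a,b in ((.007,.016),(.022,.032)):
    k=(m&(c[...,2]>a)&(c[...,2]<b)).astype(np.uint8)
    n,l,st,_=cv2.connectedComponentsWithStats(k);i=1+np.argmax(st[1:,4]);q=c[l==i];print(len(q),rect(q),np.median(q[:,2]))
E
```

```text
slide [0.09 0.02 4.17] spin -0.4 | now [ 0.5993 -0.0504  0.0707] head 99.5 q6 1.32 t 14.88 steps 0.7
11438 (array([470.8, -15.2]), array([65.7, 61.4]), 79.2) 0.010227270815835927
7984 (array([534.8, -15.5]), array([ 25. , 118.9]), 7.2) 0.0234471689568
```

View pics/w7.png

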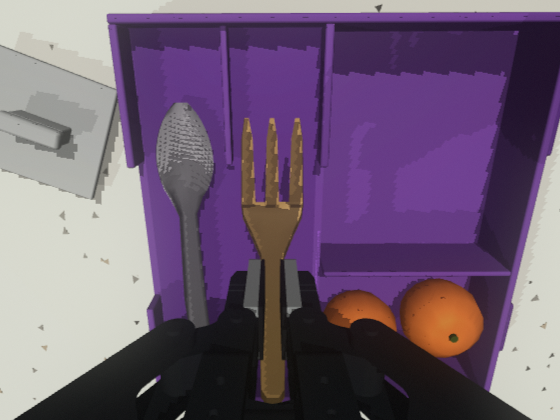

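The fork (column 272) is centred over the right lane (230–325), and the spoon is in the left one. Lower and release.

Emit:
arm_command(slide=[[0,0,2.5],[0,0,4.1],[0,0,4.1],[0,0,4.1],[0,0,4.1]], spin=[0,0,0,0,0])

```text
clock: 15.55
eef_pos: [0.5991, -0.0502, 0.0297]
tool_rot: [0.646, 0.764, 0.0, 0.0]
ft_force: [0.1, 0.4, 0.1]
grip_width: 0.0063
grasp_force: 59.1
```

Emit:
arm_command(slide=[[0,0,0],[0,0,0],[0,0,0],[0,0,-0.3],[0,0,-0.6]], spin=[0,0,0,0,0], jaw=1.8)

```text
clock: 16.18
eef_pos: [0.5989, -0.0502, 0.0353]
tool_rot: [0.646, 0.764, 0.0, 0.0]
ft_force: [0.8, 0.1, -0.2]
grip_width: 0.0181
grasp_force: 0.0
```

Emit:
arm_command(slide=[[0,0,-4],[0,0,-9],[0,0,-14],[5,0,-17],[10,2,-20]], spin=[0,0,0,0,0], jaw=8.54)

```text
clock: 16.8
eef_pos: [0.6013, 0.0518, 0.2372]
tool_rot: [0.647, 0.763, 0.0, 0.0]
ft_force: [1.5, -0.5, 0.2]
grip_width: 0.0856
grasp_force: 0.0
```

```bash
python3 -c "
from h import *
to(.47,.3,.25,70)
p=camera('top');save(p,'t8.png')
to(.47,.3,.25,70)"
```

```text
slide [26.63 -8.89 -1.29] spin 29.4 | now [0.6013 0.0518 0.2372] head 99.4 q6 1.49 t 16.8 steps 4.5
slide [25.99 -9.12 -0.83] spin 29.9 | now [0.6045 0.0597 0.2415] head 99.9 q6 1.49 t 16.85 steps 4.4
```

Emit:
arm_command(slide=[[5,-1.8,0],[10,-3.6,0],[15,-5.4,0],[20,-7.2,-0.4],[25,-9,-0.8]], spin=[6,12,18,24,29.5])

```text
clock: 17.48
eef_pos: [0.4706, 0.2846, 0.2434]
tool_rot: [0.82, 0.573, 0.0, 0.0]
ft_force: [-0.1, -0.2, 0.7]
grip_width: 0.0858
grasp_force: 0.0
```

```bash
python3 - <<'E'
from h import *
get=lambda:to(.492,.3905,.1,70)
p=camera('wrist');save(p,'w9.png')
c=cloud(p)
m=(abs(c[...,0]-.49)<.06)&(abs(c[...,1]-.39)<.06)&(c[...,2]>.046)&(c[...,2]<.058)&(p['range_z']>0)
print(m.sum(),rect(c[m]));get()
E
```

```text
1436 (array([494. , 390.6]), array([63.7, 64.9]), 70.6)
slide [10.21 -1.06 14.45] spin 0.1 | now [0.4676 0.2902 0.244 ] head 70.1 q6 2.47 t 17.52 steps 2.8
```

View pics/w9.png

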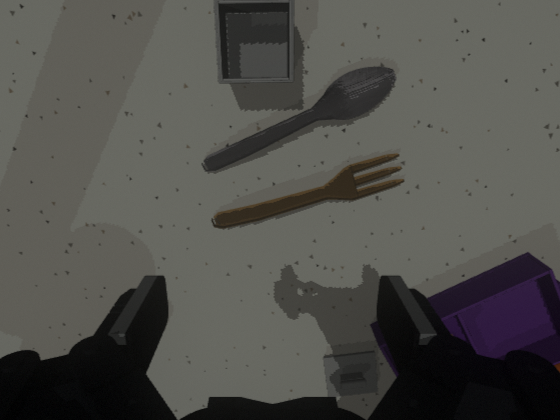

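The square pot's rim spans columns 218–294 and rows 0–83, squared up with the tool. Move above it.

Emit:
arm_command(slide=[[4,-0.4,3],[8,-0.8,6],[10.2,-1,9],[10.2,-1,12],[10.2,-1,14]], spin=[0,0,0,0,0])

```text
clock: 18.15
eef_pos: [0.4964, 0.3822, 0.101]
tool_rot: [0.818, 0.575, -0.001, 0.0]
ft_force: [0.6, -0.9, 0.4]
grip_width: 0.0854
grasp_force: 0.0
```

```bash
python3 - <<'E'
from h import *
p=camera('wrist')
c=cloud(p)
m=(abs(c[...,0]-.49)<.06)&(abs(c[...,1]-.39)<.06)&(c[...,2]>.046)&(c[...,2]<.058)&(p['range_z']>0)
print(m.sum(),rect(c[m]));to(.493,.3905,.028,70.5)
q=c[m];a=np.radians(70.5);s=q[:,:2]@np.array([[np.cos(a),-np.sin(a)],[np.sin(a),np.cos(a)]]);print(s.min(0),s.max(0))
E
```

```text
3453 (array([494.1, 391.3]), array([65.3, 64.8]), 70.6)
slide [ 0.84 -0.5   7.04] spin -0.4 | now [0.4952 0.3811 0.0984] head 70.1 q6 2.57 t 18.2 steps 1.1
[ 0.50112004 -0.36760106] [ 0.56641585 -0.30271136]
```

Emit:
arm_command(slide=[[0.4,-0.2,1],[0.9,-0.45,2.5],[0.9,-0.45,4.5],[0.9,-0.45,7],[0.9,-0.45,7]], spin=[0,-0.4,-0.4,-0.4,-0.4])

```text
clock: 18.82
eef_pos: [0.4944, 0.3918, 0.031]
tool_rot: [0.817, 0.577, -0.002, 0.0]
ft_force: [0.1, 0.2, -0.3]
grip_width: 0.0852
grasp_force: 0.0
```

Emit:
arm_command(slide=[[0,0,0],[0,0,0],[0,0,0],[0,0,0],[0,0,0]], spin=[0,0,0,0,0], jaw=5.5)

```text
clock: 19.45
eef_pos: [0.497, 0.3936, 0.035]
tool_rot: [0.817, 0.577, 0.002, -0.0]
ft_force: [1.2, 0.9, 5.6]
grip_width: 0.0601
grasp_force: 67.5
```

Emit:
arm_command(slide=[[0,0,-2],[0,0,-6],[0,0,-10],[0,0,-10],[0,0,-10]], spin=[0,0,0,0,0])

```text
clock: 20.08
eef_pos: [0.4954, 0.3923, 0.1325]
tool_rot: [0.817, 0.577, -0.0, 0.0]
ft_force: [-0.2, -0.2, -0.5]
grip_width: 0.0607
grasp_force: 66.8
```

```bash
python3 - <<'E'
from h import *
o=get_obs();print(o['grip_width'],o['grasp_force'],o['ft_force'])
to(*box(46,43),.12,99.9)
p=camera('wrist');save(p,'w10.png')
c=cloud(p);e=o['eef_pos']
m=(np.hypot(c[...,0]-e[0],c[...,1]-e[1])<.06)&(c[...,2]>e[2]-.06)&(c[...,2]<e[2]+.06)&(p['range_z']>0)&(np.arange(420)[:,None]<330)
print(e,m.sum(),np.percentile(c[m],[2,25,50,75,98],axis=0).round(4))
E
```

```text
0.060715447531140984 66.80662035942078 [-0.15131411 -0.15166089 -0.47793889]
slide [-30.72  28.99   1.27] spin -29.4 | now [0.4954 0.3923 0.1325] head 70.5 q6 2.58 t 20.07 steps 6.8
[0.49542947 0.39225369 0.13253756] 26754 [[0.459  0.3554 0.0984]
 [0.473  0.3742 0.1007]
 [0.4947 0.3912 0.1247]
 [0.517  0.4132 0.1482]
 [0.5351 0.4276 0.1789]]
```

View pics/w10.png

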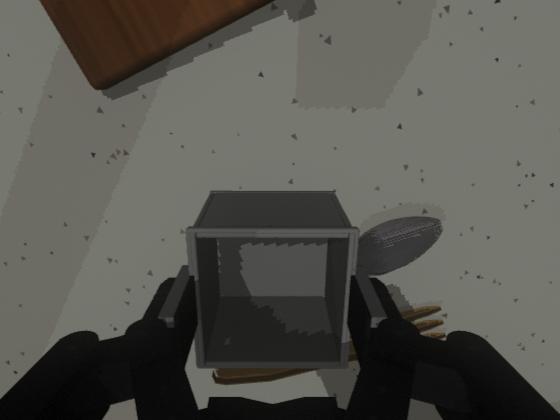

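The pot is held level, rim at columns 190–357 and rows 230–368. Carry it to the box.

Emit:
arm_command(slide=[[-3.5,3.5,0],[-8,7.5,0],[-12.5,11.8,0],[-17,16,0],[-21,20,0]], spin=[-5,-10,-16,-23,-29.4])

```text
clock: 20.75
eef_pos: [0.6134, 0.1255, 0.1311]
tool_rot: [0.642, 0.766, -0.001, -0.001]
ft_force: [0.1, 0.8, -0.4]
grip_width: 0.0603
grasp_force: 66.8
```

```bash
python3 -c "
from h import *
to(*box(46,43),.1,99.9)"
```

```text
slide [-12.71   3.09   3.1 ] spin 0.2 | now [0.6134 0.1255 0.1311] head 100.1 q6 1.6 t 20.75 steps 2.1
```

Emit:
arm_command(slide=[[-4.5,1,0],[-9,2.2,0.5],[-12.7,3.1,1.5],[-12.7,3.1,3],[-12.7,3.1,3]], spin=[0,0,0.2,0.2,0.2])

```text
clock: 21.38
eef_pos: [0.6638, 0.0082, 0.0995]
tool_rot: [0.645, 0.764, -0.002, -0.003]
ft_force: [-0.3, 1.0, -0.4]
grip_width: 0.0604
grasp_force: 66.8
```

```bash
python3 - <<'E'
from h import *
to(*box(46,43),.038,99.9)
p=camera('wrist');save(p,'w11.png')
to(*box(46,43),.038,99.9)
E
```

```text
slide [-0.29  0.21  6.15] spin -0.2 | now [0.6638 0.0082 0.0995] head 99.7 q6 1.41 t 21.38 steps 1.0
slide [-0.33  0.11  6.29] spin -0.2 | now [0.6646 0.0088 0.1009] head 99.7 q6 1.41 t 21.43 steps 1.0
```

View pics/w11.png

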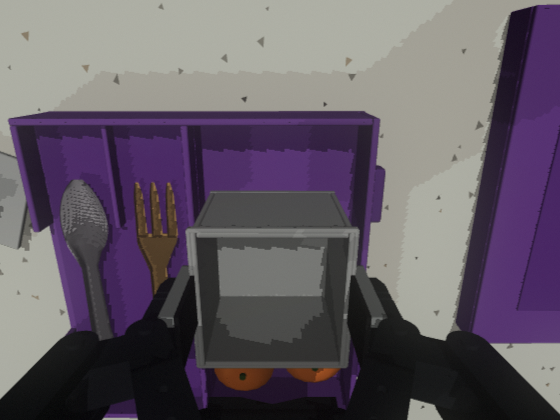

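The pot is over the free compartment, with fork and spoon in their lanes and the mandarins just behind the pot. Lower it.

Emit:
arm_command(slide=[[0,0.1,2],[0,0.1,4],[0,0.1,5.5],[0,0.1,5.9],[0,0.1,6.1]], spin=[0,0,0,0,0])

```text
clock: 22.05
eef_pos: [0.6676, 0.0086, 0.0424]
tool_rot: [0.645, 0.764, 0.0, 0.0]
ft_force: [0.1, -1.0, -0.2]
grip_width: 0.0605
grasp_force: 66.8
```

Emit:
arm_command(slide=[[0,0,0],[0,0,0.1],[0,0,0.2],[0,0,0.2],[0,0,0.2]], spin=[0,0,0,0,0])

```text
clock: 22.68
eef_pos: [0.6674, 0.0082, 0.0401]
tool_rot: [0.645, 0.764, 0.0, 0.0]
ft_force: [-0.2, 0.8, -1.3]
grip_width: 0.0604
grasp_force: 66.8
```

Emit:
arm_command(slide=[[0,0,0.1],[0,0,0.15],[0,0,0.2],[0,0,0.2],[0,0,0.2]], spin=[0,0,0,0,0])

```text
clock: 23.3
eef_pos: [0.6675, 0.0081, 0.039]
tool_rot: [0.645, 0.764, 0.0, 0.0]
ft_force: [-1.3, -1.1, 4.8]
grip_width: 0.0605
grasp_force: 67.4
```

Emit:
arm_command(slide=[[0,0,0],[0,0,0],[0,0,0],[0,0,0],[0,0,-1]], spin=[0,0,0,0,0], jaw=7.4)

```text
clock: 23.92
eef_pos: [0.6665, 0.0082, 0.0473]
tool_rot: [0.645, 0.764, -0.001, -0.001]
ft_force: [0.5, -0.1, 0.3]
grip_width: 0.0738
grasp_force: 0.0
```

Emit:
arm_command(slide=[[0,0,-4],[0,0,-8],[0,-4,-12],[-1.3,-10,-13],[-2.6,-16,-13]], spin=[0,0,-8,-18,-28])

```text
clock: 24.55
eef_pos: [0.5139, -0.0448, 0.1804]
tool_rot: [0.438, 0.899, 0.001, 0.002]
ft_force: [0.2, -1.1, 0.2]
grip_width: 0.0738
grasp_force: 0.0
```

```bash
python3 - <<'E'
from h import *
to(.4708,-.0152,.15,169.2)
E
```

```text
slide [ 5.   -1.58  3.02] spin -41.2 | now [ 0.5139 -0.0448  0.1804] head 128.0 q6 0.82 t 24.55 steps 1.0
```

Emit:
arm_command(slide=[[0,1,0],[0,2,0],[0,2,0],[0,2,0],[0,2,0]], spin=[-10,-20,-30,-41,-41], jaw=3)

```text
clock: 25.18
eef_pos: [0.5301, -0.0321, 0.1789]
tool_rot: [0.1, 0.995, 0.0, 0.001]
ft_force: [0.1, -0.4, -0.9]
grip_width: 0.03
grasp_force: 0.0
```

```bash
python3 - <<'E'
from h import *
p=camera('wrist');save(p,'w12.png')
c=cloud(p)
m=(abs(c[...,0]-.47)<.05)&(abs(c[...,1]+.015)<.05)&(p['range_z']>0)
for a,b in ((.007,.016),(.022,.032)):
    k=(m&(c[...,2]>a)&(c[...,2]<b)).astype(np.uint8)
    n,l,st,_=cv2.connectedComponentsWithStats(k);i=1+np.argmax(st[1:,4]);q=c[l==i];print(len(q),rect(q),np.median(q[:,2]))
to(.4708,-.0152,.05,169.2)
E
```

```text
6073 (array([467.9, -14.5]), array([65. , 64.4]), 78.5) 0.010126481200475376
556 (array([468.4, -14.6]), array([10. , 31.7]), 78.5) 0.025878945632687715
slide [ 6.16  0.47 12.87] spin -0.7 | now [ 0.5301 -0.0321  0.1788] head 168.5 q6 0.14 t 25.23 steps 2.3
```

View pics/w12.png

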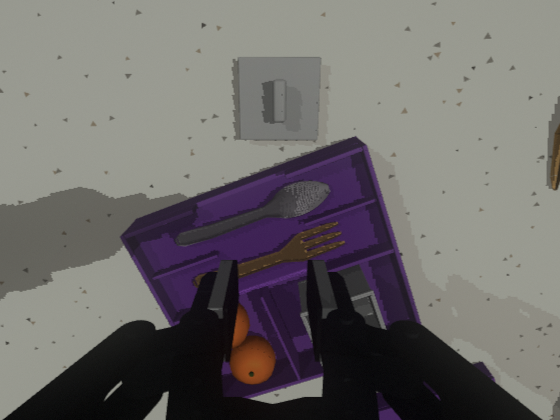

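The lid is at (280,98) with its bar (280,100) parallel to the tool; fork and spoon are seated in their lanes.

```bash
python3 -c "
from h import *
to(.468,-.0145,.014,168.5)"
```

```text
slide [ 6.45  0.49 16.47] spin 0.0 | now [ 0.5301 -0.0321  0.1788] head 168.5 q6 0.14 t 25.23 steps 2.8
```

Emit:
arm_command(slide=[[3,0.2,4],[6.4,0.5,8],[6.4,0.5,11],[6.4,0.5,12.5],[6.4,0.5,12.5]], spin=[0,0,0,0,0])

```text
clock: 25.85
eef_pos: [0.4671, -0.0146, 0.0524]
tool_rot: [0.1, 0.995, -0.0, -0.001]
ft_force: [-0.1, -0.6, 0.6]
grip_width: 0.0301
grasp_force: 0.0
```

```bash
python3 -c "
from h import *
to(.468,-.0145,.014,168.5)"
```

```text
slide [-0.1   0.03  3.83] spin 0.1 | now [ 0.4671 -0.0146  0.0524] head 168.6 q6 0.17 t 25.85 steps 0.6
```

Emit:
arm_command(slide=[[0,0,2.5],[-0.1,0,3.8],[-0.1,0,3.8],[-0.1,0,3.8],[-0.1,0,3.8]], spin=[0,0,0,0,0])

```text
clock: 26.48
eef_pos: [0.4698, -0.0149, 0.0159]
tool_rot: [0.099, 0.995, 0.0, 0.001]
ft_force: [-0.1, -0.3, 0.1]
grip_width: 0.03
grasp_force: 0.0
```

Emit:
arm_command(slide=[[0,0,0],[0,0,0],[0,0,0],[0,0,0],[0,0,0]], spin=[0,0,0,0,0], jaw=0)

```text
clock: 27.1
eef_pos: [0.4696, -0.0148, 0.0157]
tool_rot: [0.099, 0.995, 0.0, 0.001]
ft_force: [-0.5, 1.0, 5.9]
grip_width: 0.008
grasp_force: 59.0
```

Emit:
arm_command(slide=[[0,0,-3],[0,0,-7],[0,0,-11],[-2,0,-15],[-4,0,-17]], spin=[0,0,0,0,0])

```text
clock: 27.72
eef_pos: [0.5095, -0.0228, 0.1874]
tool_rot: [0.099, 0.995, 0.0, 0.002]
ft_force: [0.2, -0.3, -1.2]
grip_width: 0.0078
grasp_force: 58.8
```

```bash
python3 - <<'E'
from h import *
p=camera('top');save(p,'t13.png')
c=cloud(p)
m=(np.hypot(c[...,0]-.665,c[...,1]-.008)<.055)&(c[...,2]>.048)&(c[...,2]<.064)&(p['range_z']>0)
print('pot',m.sum(),rect(c[m]) if m.sum()>5 else '',box(46,43))
to(*box(46,43),.12,189.9);print(get_obs()['grip_width'])
E
```

```text
pot 0  (np.float64(0.665922077691105), np.float64(0.005768439637508116))
slide [-14.32   5.85   7.08] spin -21.2 | now [ 0.5133 -0.0233  0.1894] head 168.7 q6 0.15 t 27.77 steps 2.7
0.007979341664121536
```

```bash
python3 - <<'E'
from h import *
for n in('scene','wrist'):
    p=camera(n);c=cloud(p)
    if n=='wrist': save(p,'w13.png')
    m=(np.hypot(c[...,0]-.667,c[...,1]-.006)<.05)&(c[...,2]>.05)&(c[...,2]<.062)&(p['range_z']>0)
    print(n,m.sum(),rect(c[m]) if m.sum()>5 else '')
    if m.sum()>5:
        a=BA;s=c[m][:,:2]@np.array([[np.cos(a),-np.sin(a)],[np.sin(a),np.cos(a)]])
        print(np.percentile(s,[0,1,2,98,99,100],axis=0).T.round(4))
print(np.array([.6678,.006])@np.array([[np.cos(BA),-np.sin(BA)],[np.sin(BA),np.cos(BA)]]))
E
```

```text
scene 225 (array([668. ,   4.7]), array([64.9, 68.1]), 9.0)
[[ 0.6263  0.6266  0.6268  0.6908  0.691   0.6915]
 [-0.1447 -0.1438 -0.1436 -0.0785 -0.0785 -0.0765]]
wrist 172 (array([638.7,  23.9]), array([16.1, 19.5]), 7.1)
[[ 0.6252  0.6255  0.6256  0.641   0.6415  0.6418]
 [-0.0958 -0.0953 -0.095  -0.0768 -0.0767 -0.0766]]
[ 0.65888758 -0.1089036 ]
```

View pics/w13.png

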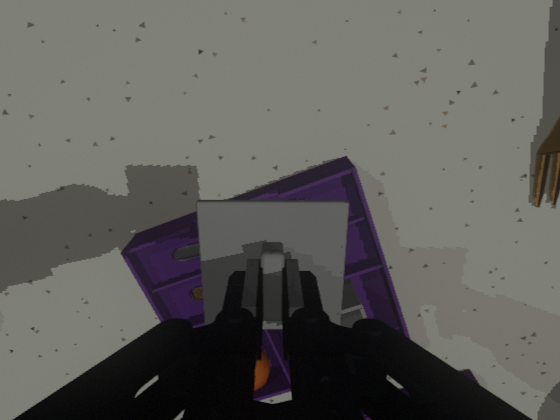

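The lid is gripped level (columns 198–350) and the pot corner shows at (352,310). Carry the lid over the pot.

```bash
python3 -c "
from h import *
to(.6696,.0058,.1,189.5)"
```

```text
slide [-15.16   5.96   8.57] spin -20.8 | now [ 0.5091 -0.0228  0.1854] head 168.7 q6 0.15 t 27.88 steps 2.9
```

Emit:
arm_command(slide=[[-4,1.5,1],[-8,3,2.5],[-12,4.5,4],[-15.2,6,6],[-15.2,6,8.5]], spin=[-7,-14,-20.8,-20.8,-20.8])

```text
clock: 28.5
eef_pos: [0.6694, 0.0072, 0.0964]
tool_rot: [-0.083, 0.997, 0.0, -0.001]
ft_force: [-1.0, -0.3, -0.4]
grip_width: 0.008
grasp_force: 58.8
```

Emit:
arm_command(slide=[[0,0,0],[0,0,0],[0,0,0],[0,0,0],[0,0,0]], spin=[0,0,0,0,0])

```text
clock: 29.12
eef_pos: [0.6694, 0.0062, 0.101]
tool_rot: [-0.082, 0.997, -0.0, 0.001]
ft_force: [0.2, 0.7, 0.1]
grip_width: 0.008
grasp_force: 58.9
```

```bash
python3 -c "
from h import *
to(.6696,.0058,.066,189.5)
p=camera('scene');c=cloud(p)
m=(np.hypot(c[...,0]-.667,c[...,1]-.006)<.055)&(c[...,2]>.08)&(c[...,2]<.102)&(p['range_z']>0)
print('lid',m.sum(),rect(c[m]),c[m][:,2].mean())
m=(np.hypot(c[...,0]-.667,c[...,1]-.006)<.055)&(c[...,2]>.05)&(c[...,2]<.062)&(p['range_z']>0)
print('pot',m.sum(),rect(c[m]))"
```

```text
slide [-0.01 -0.04  3.5 ] spin -0.0 | now [0.6694 0.0062 0.101 ] head -170.5 q6 -0.16 t 29.12 steps 0.6
lid 466 (array([668.5,   4. ]), array([65.1, 67.3]), 9.7) 0.0953489959679357
pot 152 (array([668. ,   3.9]), array([64.8, 65.8]), 10.0)
```

Lid and pot agree within 1 mm in the scene depth. Lower it.

Emit:
arm_command(slide=[[0,0,1],[0,0,2],[0,0,2.7],[0,0,3.2],[0,0,3.5]], spin=[0,0,0,0,0])

```text
clock: 29.8
eef_pos: [0.6689, 0.0063, 0.0647]
tool_rot: [-0.083, 0.997, 0.0, -0.0]
ft_force: [-4.4, -0.4, 12.4]
grip_width: 0.0082
grasp_force: 60.4
```

Emit:
arm_command(slide=[[0,0,0],[0,0,0.05],[0,0,0.1],[0,0,0.1],[0,0,0.1]], spin=[0,0,0,0,0])

```text
clock: 30.42
eef_pos: [0.6694, 0.0063, 0.0647]
tool_rot: [-0.083, 0.997, -0.0, 0.0]
ft_force: [-1.3, -0.8, 4.6]
grip_width: 0.0077
grasp_force: 59.3
```

TCP is at the expected seated height (0.0647) with contact. Release and retreat.

Emit:
arm_command(slide=[[0,0,0],[0,0,0],[0,0,0],[0,0,0],[0,0,-0.5]], spin=[0,0,0,0,0], jaw=2.5)

```text
clock: 31.05
eef_pos: [0.6687, 0.0063, 0.0686]
tool_rot: [-0.083, 0.997, 0.0, -0.001]
ft_force: [0.6, 0.4, -0.1]
grip_width: 0.0247
grasp_force: 0.0
```

Emit:
arm_command(slide=[[0,0,-4],[0,0,-8],[2,0,-13],[6,0,-18],[10,0,-22]], spin=[0,0,0,0,0])

```text
clock: 31.68
eef_pos: [0.5699, -0.0103, 0.2915]
tool_rot: [-0.083, 0.997, -0.0, 0.001]
ft_force: [0.4, -0.1, 1.0]
grip_width: 0.0252
grasp_force: 0.0
```

Emit:
arm_command(slide=[[5,0,0],[10,0,0],[15,0,0],[18,0,0],[18,0,0]], spin=[0,0,0,0,0])

```text
clock: 32.3
eef_pos: [0.3913, -0.04, 0.2902]
tool_rot: [-0.082, 0.997, -0.0, 0.001]
ft_force: [0.8, -0.0, 0.8]
grip_width: 0.025
grasp_force: 0.0
```

```bash
python3 - <<'E'
from h import *
p=camera('scene');c=cloud(p)
cv2.imwrite('pics/s14.png',cv2.resize(p['pixels'][180:320,220:420,::-1],(800,560),interpolation=cv2.INTER_CUBIC))
m=(np.hypot(c[...,0]-.667,c[...,1]-.006)<.055)&(c[...,2]>.05)&(c[...,2]<.07)&(p['range_z']>0)
q=c[m];print('lid',m.sum(),rect(q),np.median(q[:,2]))
A=np.c_[q[:,:2]-[.667,.006],np.ones(len(q))];k=(q[:,2]>.056)&(q[:,2]<.066);print('plane',np.linalg.lstsq(A[k],q[k,2],rcond=None)[0])
p=camera('top');c=cloud(p);save(p,'t14.png')
for n,xy,r,a,b in (('lid',(.667,.006),.055,.054,.07),('bar',(.667,.006),.05,.071,.085)):
    m=(np.hypot(c[...,0]-xy[0],c[...,1]-xy[1])<r)&(c[...,2]>a)&(c[...,2]<b)&(p['range_z']>0);print(n,m.sum(),rect(c[m]) if m.sum()>5 else '',np.median(c[m][:,2]) if m.any() else '')
E
```

```text
lid 569 (array([668.6,   3.4]), array([65.5, 66.6]), 9.9) 0.05912526650013656
plane [-0.00505137  0.00544046  0.05942141]
lid 28 (array([683.2,  36.4]), array([21., 10.]), 4.7) 0.0590332746365771
bar 0
```

View pics/s14.png

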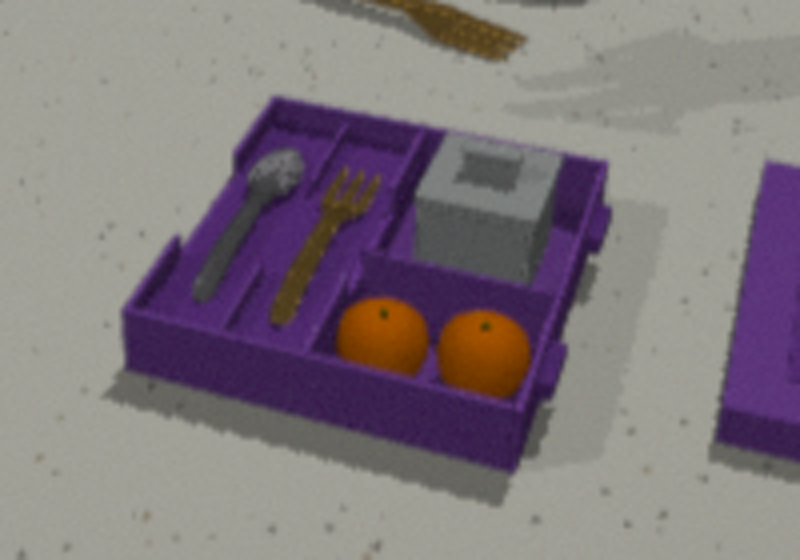

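The lidded pot stands at (485,205) in its compartment with the lid level; its flange top measures 59.4 mm against an expected 60. The spoon lies at (245,230) and the fork at (320,250), each in its own lane.

```bash
python3 -c "
from workcell import *
print(job_done())"
```

```text
the job is handed in; nothing more can be done
None
```

The lunchbox is packed and handed in: the square pot is in the free compartment with its lid seated, and the short spoon and fork are one in each lane. I left the other pot, lid and big cutlery alone, and the hand-in returned no verdict.

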